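Put the three-tier sweet stand together

ROBOT

A 7-joint arm with a two-finger parallel gripper is mounted at the origin on a cart in front of the work surface, level with it; the furniture and walls round the work are solid. World frame = base frame: x ahead of the robot, y to its left, z up, the work surface at z = 0. Lengths are in mm, angles in rad, forces in N, time in s.
With the tool pointing down it reaches from about 400 to 875 mm from the base axis. Payload 4.4 kg.
Tool frame: the origin (TCP) lies at the very end of the fingers, on their centre line; the grasp point (between the pads) lies 19 mm behind it; y points along the fingers, z is the direction in which the jaws open and shut, and the axes are right-handed (so a half turn about y gives the same grasp; the last joint's range is limited). The gripper opens to 85 mm and grips with 20 to 120 N. Pads are 22 mm wide; open, the fingers measure 114 mm over their backs; the gripper's body (76 mm by 85 mm) begins 54 mm behind the grasp point. The pads swing forward as they close: fully open they stand 13 mm farther back than shut.
Start: joints at [1.096, 0.628, 0.038, 1.517, -0.027, 0.996, -0.02], TCP at [258.409, -596.442, 231.313] pointing down, gripper open.
Joint ranges: [-3.06, 3.06], [-0.37, 2.12], [-1.25, 1.32], [0.18, 2.47], [-1.1, 4.24], [0.23, 1.98], [-2.94, 2.94]. Speed limits (rad/s): [2.57, 2.57, 3.14, 3.14, 3.14, 3.14, 3.14].

INTERFACE

Orientations are given as [roll, pitch, yaw] about the fixed x, y, z axes, in that order (R = Rz(yaw) Ry(pitch) Rx(roll)).
In Python, from cell import * gives the robot as it stands.
- The arm moves only by the tool apply_moves, never from a script. Its argument "targets" is a list of rows, each a list of 6 numbers: the shift along the tool's x, y, z in units of 40 mm (1.0 is 40 mm), then the turn, a rotation vector about the tool's x, y, z in units of 8 degrees (1.0 is 8 degrees). A call has 1 to 12 rows; each row shifts and turns the commanded pose from where the row before left it, along the tool's axes as they then stand; what a row does not reach is not made up. A row lasts 1/8 s, in which the tool goes at most 62.5 mm and 10.7 degrees, less where a joint would pass 70% of its speed; a pose out of reach is approached as far as the arm can. A call is refused whole if a number of a shift passes 1 or a number of a turn 1, either way. A call with a gripper value outside its range is refused whole. "jaw" is the gripper command: -1 is shut, 1 is fully open, values between are in proportion, set as the call begins (left out, the last holds). The fingers move at their own pace and stop on an object; the grip force is fixed at half the most. Time passes only in rows, so rows that do not move let the fingers close. It gives the time, the measured TCP pose, the force and the opening at its end, in the units of the state.
- read_state(): the state, without advancing time (a new reading comes with each control period).
- get_image(name): name is "side" or "top" or "wrist"; returns the picture (384x512x3 uint8, red, green, blue); there is no depth.
- calibration(name): a dict with "fx", "fy", "cx", "cy" (pixels), "k1" (the pictures are not rectified: a ray, as slopes to the right and down, at radius r is drawn at 1 + k1 r^2 times it, then the intrinsics apply), "world_from_camera" (4x4, takes a point from camera to world coordinates). Camera axes: x right, y down, z forward; pixel columns grow to the right and rows downward; lengths in mm; the calibration is good to about 2 mm. A picture is of the moment at which its call begins: read the wrist's pose just before it. calibration takes no time and is no camera call; for the wrist camera it gives the pose at the moment of the call.
- finish_job(): hands the job in, once; it reports no verdict.
The state is a dict: "clock": time; "qpos": joint angles; "qd": joint speeds; "tau": joint torques, N m; "eef_pos": TCP position; "tool_rot": TCP orientation; "force": force on the tool from outside, world axes, zero at the start; "torque": the same for the moment, N m; "width": finger opening in mm.
Only numpy, scipy, OpenCV 4.12 (cv2) and the standard library are available. Lean on these libraries where they do the work, as an engineer would, in place of code of your own. Each camera call takes 0.05 s, during which the arm holds its last target. There are 200 camera calls.

TASK

Put the tiered sweet stand together on its marble foot, one part after another from the bottom up: the large tray, the tall brass column, the middle tray, the short white column and last the small top dish. Slip each part over the spigot below it until it sits fully down, and leave the stand upright. Leave the bell and the two sweet cartons where they are.

Things in the scene. Friction and masses are not known exactly. Their poses are not given: they have to be found in the camera images.
- stand_foot: Foot of the tiered stand: round white marble disc, 124 mm across, heavy and not to be moved, with a brass spigot in the middle. Origin: centre of the underside, z up. The seat round the spigot is 14 mm above the origin; the spigot is 16 mm thick and 58 mm long (straight for 50 mm, then tapering to 7 mm), its tip 72 mm above the origin.
- large_tray: Large round white tray, 170 mm across, lip 13 mm high, floor 4 mm thick, with a brass collar in the middle (50 mm thick, top 30 mm above the tray's underside, 19 mm hole right through): lift it by the collar. Right way up, about 320 g. Origin: centre of the underside, z up. Seated, its origin is 14 mm above the foot's origin.
- tall_column: Tall all-brass column, upright, 128 mm tall in all, about 200 g. Body 30 mm thick; foot 48 mm wide; shoulder 58 mm wide, its top 70 mm above the underside; on it a brass spigot 16 mm thick, 58 mm long, tip tapered. Grip body or spigot. Socket below, 19 mm wide, 30 mm deep. Origin: centre of the underside, z up. Seated on the large tray's collar it is 30 mm above that tray.
- middle_tray: Middle round white tray, 130 mm across, lip 12 mm high, floor 4 mm thick, with a brass collar in the middle (50 mm thick, top 30 mm above the tray's underside, 19 mm hole right through): lift it by the collar. Right way up, about 220 g. Origin: centre of the underside, z up. Seated, its origin is 70 mm above the tall column's origin (it rests on the shoulder).
- short_column: Short white porcelain column, upright, 90 mm tall in all, about 160 g. Body 30 mm thick; foot 48 mm wide; shoulder 58 mm wide, its top 50 mm above the underside; on it a brass spigot 16 mm thick, 40 mm long, tip tapered. Grip body or spigot. Socket below, 19 mm wide, 30 mm deep. Origin: centre of the underside, z up. Seated on the middle tray's collar it is 30 mm above that tray.
- top_dish: Small white top dish, 100 mm across, lip 14 mm high, with a round brass handle 30 mm thick rising from the middle to 70 mm above the underside (straight from 16 to 62 mm). The underside has a socket 19 mm wide and 44 mm deep. About 160 g. Origin: centre of the underside, z up. Seated, its origin is 50 mm above the short column's origin.
- bell: Bystander: counter bell, 79 mm across and 64 mm high, pale dome on a black base. Origin: centre of the underside.
- teal_carton: Bystander: teal printed sweet carton standing on edge, 35 x 120 x 50 mm (x, y, z). Origin: centre of the underside.
- green_carton: Bystander: green printed sweet carton standing on edge, 28 x 85 x 60 mm (x, y, z). Origin: centre of the underside.

How it is judged (in metres and radians):
On the way, in this order (a step that is already met when the one before it is completed fails the run):
1. large tray seated on the foot (horizontal distance between large_tray and stand_foot below 0.006 m and z of large_tray in the frame of stand_foot between 0.01 and 0.017 m and angle between large_tray's own z axis and vertical below 0.06 rad), for 0.2 s.
2. tall column seated on the large tray (horizontal distance between tall_column and large_tray below 0.006 m and z of tall_column in the frame of large_tray between 0.026 and 0.033 m and angle between tall_column's own z axis and vertical below 0.06 rad), for 0.2 s.
3. middle tray seated on the tall column (horizontal distance between middle_tray and tall_column below 0.006 m and z of middle_tray in the frame of tall_column between 0.066 and 0.073 m and angle between middle_tray's own z axis and vertical below 0.06 rad), for 0.2 s.
4. short column seated on the middle tray (horizontal distance between short_column and middle_tray below 0.006 m and z of short_column in the frame of middle_tray between 0.026 and 0.033 m and angle between short_column's own z axis and vertical below 0.06 rad), for 0.2 s.
5. top dish seated on the short column (horizontal distance between top_dish and short_column below 0.006 m and z of top_dish in the frame of short_column between 0.046 and 0.053 m and angle between top_dish's own z axis and vertical below 0.06 rad), for 0.2 s.
At the end, for the whole second after the job is handed in: Each of the five parts sits fully down on the one below (height within 4 mm low / 3 mm high of its seat, centres within 6 mm of each other), upright within 0.06 rad, at rest (all of step 1 and all of step 2 and all of step 3 and all of step 4 and all of step 5 and linear speed of each of large_tray, tall_column, middle_tray, short_column, top_dish below 0.02 m/s); the robot touches nothing.
It fails at once if the bell is moved by more than 30 mm (distance of bell from where it was at the start of the episode above 0.03 m).
It fails at once if the teal carton is moved by more than 30 mm (distance of teal_carton from where it was at the start of the episode above 0.03 m).
It fails at once if the green carton is moved by more than 30 mm (distance of green_carton from where it was at the start of the episode above 0.03 m).
It also fails if it takes over 120 s, if anything falls off the work surface, if the arm or the gripper's body presses on something with over 40 N, if the wrist force passes 120 N, or if a joint passes its speed limit or range.

## Working session

There is one attempt and no reset: what is moved stays moved. The work goes in short steps, Python scripts to look and compute and a tool call to move; the robot and the scene stay as the last step left them, time stands still between calls to the robot, and variables do not carry over. Pictures are saved under pics/ and viewed, about 12 in all and at most 16, crops included, and the job is handed in when it is done.

Besides the shell and the picture viewer there is one more tool, called after "Emit:" as name(argument=value, ...), one argument or row to a line, values as JSON. apply_moves: Moves the arm, as the interface text tells. Its arguments: {"type":"object","properties":{"targets":{"type":"array"},"jaw":{"type":"number"}},"required":["targets"]}

```bash
ls; mkdir -p pics; python3 - <<'E'
from cell import *
import cv2,numpy as np
np.set_printoptions(precision=3,suppress=True)
s=read_state();print(s)
for n in("top","side","wrist"):
    c=calibration(n);print(n,c)
    cv2.imwrite(f"pics/{n}0.png",cv2.cvtColor(get_image(n),cv2.COLOR_RGB2BGR))
E
```

```text
pics
{'clock': 0.0, 'qpos': array([ 1.096,  0.629,  0.038,  1.518, -0.027,  0.996, -0.02 ]), 'qd': array([-0.001, -0.   , -0.001,  0.   , -0.   , -0.   ,  0.   ]), 'tau': array([ -0.001, -56.34 ,   1.226, -19.345,   0.011,   0.011,  -0.   ]), 'eef_pos': array([ 258.193, -595.827,  230.393]), 'tool_rot': array([-1.573,  0.   , -2.733]), 'force': array([0.205, 0.423, 0.026]), 'torque': array([-0.008,  0.085,  0.025]), 'width': 85.7110433793107}
top {'fx': 452.3478681153415, 'fy': 452.3478681153415, 'cx': 256.4745647415795, 'cy': 189.41368436903693, 'k1': 0.06219648067280544, 'world_from_camera': array([[  -0.026,   -0.983,    0.184,  293.191],
       [  -1.   ,    0.024,   -0.009,   42.325],
       [   0.004,   -0.184,   -0.983, 1505.886],
       [   0.   ,    0.   ,    0.   ,    1.   ]])}
side {'fx': 349.2146707339178, 'fy': 349.2146707339178, 'cx': 255.32498798590493, 'cy': 187.65541912366874, 'k1': -0.03090171593073524, 'world_from_camera': array([[ -0.405,  -0.687,   0.603,   6.459],
       [ -0.914,   0.311,  -0.259, 293.112],
       [ -0.009,  -0.656,  -0.754, 717.523],
       [  0.   ,   0.   ,   0.   ,   1.   ]])}
wrist {'fx': 309.040306005575, 'fy': 309.040306005575, 'cx': 257.31444143039124, 'cy': 189.4892669788562, 'k1': -0.027578436441659856, 'world_from_camera': array([[   0.397,   -0.878,   -0.269,  326.473],
       [  -0.918,   -0.38 ,   -0.115, -566.046],
       [  -0.001,    0.293,   -0.956,  374.372],
       [   0.   ,    0.   ,    0.   ,    1.   ]])}
```

```bash
python3 - <<'E'
import cv2
cv2.imwrite("pics/t0.png",cv2.resize(cv2.imread("pics/top0.png"),(800,600),interpolation=cv2.INTER_CUBIC))
cv2.imwrite("pics/s0.png",cv2.resize(cv2.imread("pics/side0.png"),(800,600),interpolation=cv2.INTER_CUBIC))
E
```

```text
(no output)
```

View pics/t0.png

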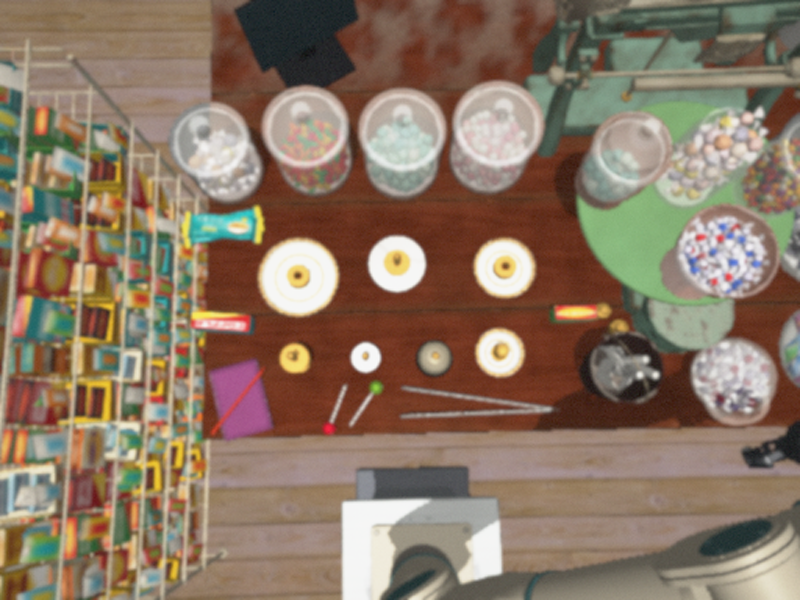

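View pics/s0.png

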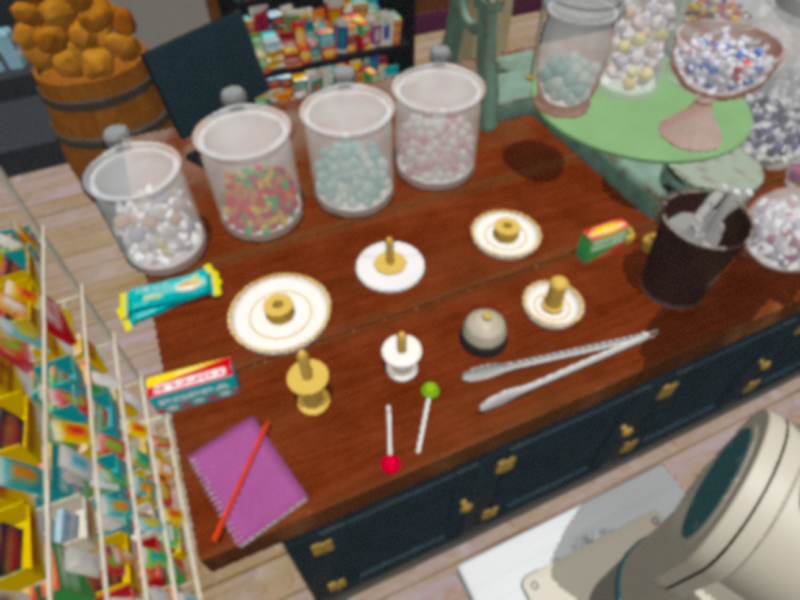

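```bash
cat > h.py <<'E'
from cell import *
import cv2,numpy as np
np.set_printoptions(precision=3,suppress=True)
def snap(n,f=None):
    c=calibration(n); im=cv2.cvtColor(get_image(n),cv2.COLOR_RGB2BGR)
    if f: cv2.imwrite(f,im)
    return im,c
def K(c): return np.array([[c["fx"],0,c["cx"]],[0,c["fy"],c["cy"]],[0,0,1]])
def back(c,px,z):
    p=cv2.undistortPoints(np.float64(px).reshape(-1,1,2),K(c),np.array([c["k1"],0,0,0])).reshape(-1,2)
    W=c["world_from_camera"]; d=np.c_[p,np.ones(len(p))]@W[:3,:3].T; o=W[:3,3]
    return o+d*((z-o[2])/d[:,2])[:,None]
def proj(c,P):
    M=np.linalg.inv(c["world_from_camera"])
    return cv2.projectPoints(np.float64(P).reshape(-1,1,3),cv2.Rodrigues(M[:3,:3])[0],M[:3,3],K(c),np.array([c["k1"],0,0,0]))[0].reshape(-1,2)
def circ(P):
    from scipy.optimize import least_squares
    P=P[:,:2]; x0=np.r_[P.mean(0),np.ptp(P,axis=0).mean()/2]
    r=least_squares(lambda v:np.hypot(*(P-v[:2]).T)-v[2],x0,loss="soft_l1",f_scale=1.5)
    return r.x
E
cat > m.py <<'E'
from h import *
objs={"large":(13,85,(298,276),(279,312)),"foot":(14,62,(397,263),(390,264)),"middle":(12,65,(505,267),(506,234)),"tall":(70,29,(295,358),(308,376)),"short":(50,29,(366,357),(402,352)),"dish":(14,50,(499,352),(553,304))}
for k,n in enumerate(("top","side")):
    c=calibration(n); im=cv2.imread(f"pics/{n}0.png"); g=im[:,:,1]
    m=((g>95)).astype(np.uint8)
    cv2.imwrite(f"pics/m_{n}.png",m*255)
    cnts,_=cv2.findContours(m,cv2.RETR_EXTERNAL,cv2.CHAIN_APPROX_NONE)
    for o,(z,r,*s) in objs.items():
        p=(s[k][0]*.64,s[k][1]*.64)
        best=max(cnts,key=lambda q:cv2.pointPolygonTest(q,p,True))
        v=circ(back(c,best.reshape(-1,2),z)); print(n,o,v,"r",r,"seed",back(c,[p],z)[0,:2],len(best))
E
python3 m.py
```

```text
top large [621.545 249.277  86.975] r 85 seed [622.059 248.968] 147
top foot [645.741  36.594  63.412] r 62 seed [645.443  34.887] 104
top middle [ 631.192 -196.11    66.812] r 65 seed [ 631.201 -198.698] 112
top tall [439.99  248.851  30.934] r 29 seed [439.442 246.851] 57
top short [440.37  106.136  31.522] r 29 seed [439.719 103.808] 56
top dish [ 447.027 -176.275   52.043] r 50 seed [ 446.993 -175.949] 90
side large [602.546 247.905  98.13 ] r 85 seed [614.046 250.148] 268
side foot [637.461  39.362  64.323] r 62 seed [638.874  37.826] 114
side middle [ 627.108 -195.008   68.496] r 65 seed [ 622.668 -193.894] 113
side tall [554.289 251.552  90.195] r 29 seed [436.377 247.993] 268
side short [429.02  109.436  37.433] r 29 seed [432.466 106.323] 85
side dish [ 443.702 -176.092   53.566] r 50 seed [ 440.275 -174.616] 105
```

Emit:
apply_moves(
  targets=[
    [0, -0.4, 0, 0, -0.9, 0],
    [0, -0.4, 0, 0, -0.9, 0],
    [0, -0.4, 0, 0, -0.9, 0],
    [0, -0.4, 0, 0, -0.9, 0],
    [0, -0.4, 0, 0, -0.9, 0],
    [0, -0.4, 0, 0, -0.9, 0],
    [0, -0.4, 0, 0, -0.9, 0],
    [0, -0.4, 0, 0, -0.9, 0],
    [0, -0.4, 0, 0, -0.9, 0],
    [0, 0, 0, 0, -0.22, 0],
  ],
  jaw=1,
)

```text
clock: 1.4
eef_pos: [258.6, -596.9, 376.1]
tool_rot: [-1.57, -0.002, -1.571]
force: [0.1, -0.5, 0.0]
width: 85.1
```

Emit:
apply_moves(
  targets=[
    [-0.9, 0, 0.37, 0, 0, 0],
    [-0.9, 0, 0.37, 0, 0, 0],
    [-0.9, 0, 0.37, 0, 0, 0],
    [-0.9, 0, 0.37, 0, 0, 0],
    [-0.9, 0, 0.37, 0, 0, 0],
    [-0.9, 0, 0.37, 0, 0, 0],
    [-0.9, 0, 0.37, 0, 0, 0],
    [-0.9, 0, 0.37, 0, 0, 0],
    [-0.9, 0, 0.37, 0, 0, 0],
    [-0.9, 0, 0.37, 0, 0, 0],
    [-0.9, 0, 0.37, 0, 0, 0],
    [-0.9, 0, 0.37, 0, 0, 0],
  ],
)

```text
clock: 2.9
eef_pos: [436.0, -163.3, 374.5]
tool_rot: [-1.572, 0.0, -1.573]
force: [0.9, 0.3, -1.0]
width: 85.6
```

Emit:
apply_moves(
  targets=[
    [-0.9, 0, 0.37, 0, 0, 0],
    [-0.9, 0, 0.37, 0, 0, 0],
    [-0.9, 0, 0.37, 0, 0, 0],
    [-0.9, 0, 0.37, 0, 0, 0],
    [-0.9, 0, 0.37, 0, 0, 0],
    [-0.9, 0, 0.37, 0, 0, 0],
    [-0.9, 0, 0.37, 0, 0, 0],
    [-0.9, 0, 0.37, 0, 0, 0],
    [-0.9, 0, 0.37, 0, 0, 0],
    [-0.9, 0, 0.37, 0, 0, 0],
    [-0.9, 0, 0.37, 0, 0, 0],
    [0, 0, 0, 0, 0, 0],
  ],
)

```text
clock: 4.4
eef_pos: [598.2, 235.0, 373.4]
tool_rot: [-1.574, 0.002, -1.567]
force: [0.4, -0.8, -0.7]
width: 85.2
```

Emit:
apply_moves(
  targets=[
    [-0.35, 0.8, 0.55, 0, 0, 0],
    [0, 0.9, 0, 0, 0, 0],
    [0, 0.9, 0, 0, 0, 0],
    [0, 0.9, 0, 0, 0, 0],
    [0, 0.9, 0, 0, 0, 0],
    [0, 0.6, 0, 0, 0, 0],
    [0, 0, 0, 0, 0, 0],
    [0, 0, 0, 0, 0, 0],
  ],
)

```text
clock: 5.4
eef_pos: [621.5, 245.1, 176.2]
tool_rot: [-1.57, 0.0, -1.572]
force: [-0.1, 0.7, 0.1]
width: 85.2
```

```bash
python3 - <<'E'
from h import *
s=read_state();print(s["eef_pos"],s["tool_rot"])
im,c=snap("wrist","pics/w1.png")
print(c["world_from_camera"][:3,3], proj(c,[[621,249,30],[621,249,4],list(s["eef_pos"])]))
E
```

```text
[621.542 245.09  176.24 ] [-1.57   0.    -1.572]
[621.114 320.174 320.145] [[256.946 171.87 ]
 [256.94  165.938]
 [258.088 246.752]]
```

View pics/w1.png

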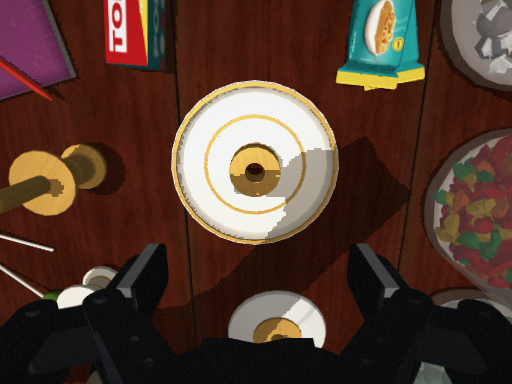

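```bash
cat >> h.py <<'E'
def disc(im,c,xy,z,thr=85):
    "fit the outline, at height z, of the bright blob seen at world xy"
    m=cv2.morphologyEx((im[:,:,1]>thr).astype(np.uint8),cv2.MORPH_OPEN,np.ones((3,3)))
    cn,_=cv2.findContours(m,cv2.RETR_EXTERNAL,cv2.CHAIN_APPROX_NONE)
    p=proj(c,[[*xy,z]])[0]
    b=max(cn,key=lambda q:cv2.pointPolygonTest(q,(float(p[0]),float(p[1])),True)).reshape(-1,2)
    b=b[(b[:,0]>2)&(b[:,0]<509)&(b[:,1]>2)&(b[:,1]<381)]
    return circ(back(c,b,z)),len(b)
def brass(im,c,xy,z,r):
    "centroid circle of brass-coloured blob near world xy"
    h=cv2.cvtColor(im,cv2.COLOR_BGR2HSV); m=((h[:,:,1]>110)&(h[:,:,0]>12)&(h[:,:,0]<30)&(h[:,:,2]>60)).astype(np.uint8)
    p=proj(c,[[*xy,z],[xy[0]+r,xy[1],z]]); R=np.hypot(*(p[1]-p[0]))
    k=np.zeros_like(m); cv2.circle(k,tuple(int(v) for v in p[0]),int(R*1.35),1,-1)
    q=cv2.findNonZero(m*k); hull=cv2.convexHull(q).reshape(-1,2)
    return circ(back(c,hull,z)),len(q)
E
python3 - <<'E'
from h import *
im=cv2.imread("pics/w1.png");c=calibration("wrist")
print(disc(im,c,(621,249),13), brass(im,c,(621,250),30,25))
for px in ([247,205],[330,160],[60,160],[15,200]): print(im[px[1],px[0]],cv2.cvtColor(im[px[1]:px[1]+1,px[0]:px[0]+1],cv2.COLOR_BGR2HSV)[0,0])
E
```

```text
(array([618.872, 249.036,  84.924]), 469) (array([618.889, 250.839,  25.608]), 2011)
[237 244 244] [ 30   7 244]
[115 124 132] [ 16  33 132]
[ 47 100 135] [ 18 166 135]
[25 54 72] [ 19 166  72]
```

Emit:
apply_moves(
  targets=[
    [-0.1, 0.7, -0.06, 0, 0, 0],
    [0, 0.7, 0, 0, 0, 0],
    [0, 0.7, 0, 0, 0, 0],
    [0, 0.7, 0, 0, 0, 0],
    [0, 0.7, 0, 0, 0, 0],
    [0, 0.4, 0, 0, 0, 0],
    [0, 0.25, 0, 0, 0, 0],
    [0, 0, 0, 0, 0, 0],
  ],
)

```text
clock: 6.45
eef_pos: [618.8, 249.5, 9.4]
tool_rot: [-1.571, 0.0, -1.571]
force: [0.4, 0.2, 0.8]
width: 85.4
```

Emit:
apply_moves(
  targets=[
    [0, 0, 0, 0, 0, 0],
    [0, 0, 0, 0, 0, 0],
    [0, 0, 0, 0, 0, 0],
    [0, 0, 0, 0, 0, 0],
    [0, 0, 0, 0, 0, 0],
    [0, 0, 0, 0, 0, 0],
    [0, 0, 0, 0, 0, 0],
    [0, 0, 0, 0, 0, 0],
  ],
  jaw=-1,
)

```text
clock: 7.45
eef_pos: [619.9, 249.9, 10.6]
tool_rot: [-1.568, 0.001, -1.571]
force: [0.7, -1.0, 6.3]
width: 48.2
```

```bash
cat > f.py <<'E'
from h import *
from scipy.optimize import least_squares
im=cv2.imread("pics/w1.png");c=calibration("wrist").copy()
W=c["world_from_camera"].copy(); W[:3,3]+=np.array([621.5,245.1,176.2])-read_state()["eef_pos"]; c["world_from_camera"]=W
print(W[:3,3])
m=(im[:,:,1]>85).astype(np.uint8)
cn,_=cv2.findContours(m,cv2.RETR_EXTERNAL,cv2.CHAIN_APPROX_NONE)
b=max(cn,key=lambda q:cv2.pointPolygonTest(q,(278.,310.),True)).reshape(-1,2)
b=b[b[:,1]<322]; P=back(c,b,14)[:,:2]
r=least_squares(lambda v:np.hypot(*(P-v).T)-62,[643,37],loss="soft_l1"); print(r.x,np.abs(r.fun).mean(),len(b),b.min(0),b.max(0)); print(circ(P))
# brass spigot root ring / middle line
E
python3 f.py
```

```text
[620.805 320.091 320.175]
[644.686  40.945] 0.7207675827236385 107 [230 291] [324 321]
[644.635  44.689  58.815]
```

Emit:
apply_moves(
  targets=[
    [0, -0.2, 0, 0, 0, 0],
    [0, -0.5, 0, 0, 0, 0],
    [0, -0.7, 0, 0, 0, 0],
    [0, -0.8, 0, 0, 0, 0],
    [0, -0.8, 0, 0, 0, 0],
    [0, -0.7, 0, 0, 0, 0],
    [0, -0.3, 0, 0, 0, 0],
    [0, 0, 0, 0, 0, 0],
  ],
)

```text
clock: 8.45
eef_pos: [618.8, 249.5, 170.2]
tool_rot: [-1.57, 0.0, -1.571]
force: [-0.9, 0.1, -4.2]
width: 48.2
```

Emit:
apply_moves(
  targets=[
    [0.5, 0, 0.1, 0, 0, 0],
    [0.8, 0, 0.1, 0, 0, 0],
    [0.9, 0, 0.1, 0, 0, 0],
    [0.9, 0, 0.1, 0, 0, 0],
    [0.9, 0, 0.1, 0, 0, 0],
    [0.9, 0, 0.1, 0, 0, 0],
    [0.9, 0, 0.03, 0, 0, 0],
    [0.9, 0, 0, 0, 0, 0],
    [0.8, 0, 0, 0, 0, 0],
    [0.6, 0, 0, 0, 0, 0],
    [0.4, 0, 0, 0, 0, 0],
    [0, 0, 0, 0, 0, 0],
  ],
)

```text
clock: 9.95
eef_pos: [643.5, -92.1, 168.8]
tool_rot: [-1.572, -0.0, -1.573]
force: [0.1, -0.2, -3.4]
width: 48.2
```

```bash
python3 - <<'E'
from h import *
s=read_state();print(s["eef_pos"],s["tool_rot"])
im,c=snap("wrist","pics/w2.png")
print(proj(c,[[644,38.5,14],[644,38.5,72],[644,38.5,64]]))
E
```

```text
[643.468 -92.115 168.835] [-1.572 -0.    -1.573]
[[257.954  29.132]
 [258.084  12.298]
 [258.063  15.115]]
```

View pics/w2.png

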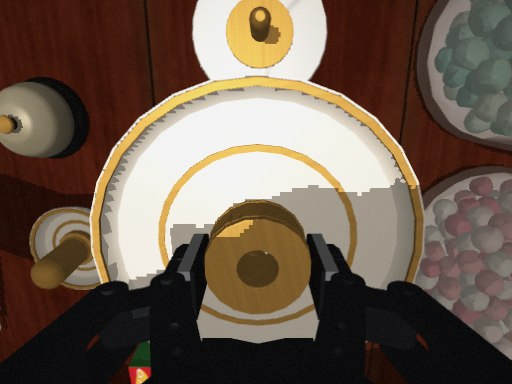

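```bash
python3 - <<'E'
from h import *
im=cv2.imread("pics/w2.png");c=calibration("wrist");s=read_state();e=s["eef_pos"]
print("hole pred",proj(c,[[e[0],e[1],e[2]+20],[e[0],e[1],e[2]+15]]), "hole at",back(c,[[258,268]],e[2]+20)-e)
print(brass(im,c,(646,37),14,25), back(c,[[260,31]],14),back(c,[[260,12]],70))
E
```

```text
hole pred [[258.23  267.397]
 [258.2   261.745]] hole at [[-0.105 -0.312 20.   ]]
(array([645.173,  38.593,  29.547]), 3745) [[645.8    39.362  14.   ]] [[645.33   41.461  70.   ]]
```

Emit:
apply_moves(
  targets=[
    [-0.4, 0, 0.045, 0, 0, 0],
    [-0.8, 0, 0, 0, 0, 0],
    [-0.9, 0, 0, 0, 0, 0],
    [-0.7, 0, 0, 0, 0, 0],
    [-0.4, 0, 0, 0, 0, 0],
    [-0.08, 0.4, 0, 0, 0, 0],
    [0, 0.6, 0, 0, 0, 0],
    [0, 0.6, 0, 0, 0, 0],
    [0, 0.3, 0, 0, 0, 0],
    [0, 0.25, 0, 0, 0, 0],
    [0, 0.25, 0, 0, 0, 0],
    [0, 0, 0, 0, 0, 0],
  ],
)

```text
clock: 11.5
eef_pos: [645.4, 39.1, 72.7]
tool_rot: [-1.572, -0.002, -1.572]
force: [0.2, -2.4, -4.5]
width: 48.2
```

Emit:
apply_moves(
  targets=[
    [0, 0.25, 0, 0, 0, 0],
    [0, 0.25, 0, 0, 0, 0],
    [0, 0.25, 0, 0, 0, 0],
    [0, 0.2, 0, 0, 0, 0],
    [0, 0.1, 0, 0, 0, 0],
    [0, 0, 0, 0, 0, 0],
  ],
)

```text
clock: 12.25
eef_pos: [645.7, 38.8, 30.5]
tool_rot: [-1.571, -0.002, -1.572]
force: [1.4, -6.2, -5.4]
width: 48.9
```

Emit:
apply_moves(
  targets=[
    [0.04, 0.07, 0, 0, 0, 0],
    [0.0, 0.07, 0, 0, 0, 0],
    [0, 0, 0, 0, 0, 0],
  ],
)

```text
clock: 12.62
eef_pos: [645.8, 38.8, 25.3]
tool_rot: [-1.571, -0.0, -1.571]
force: [1.6, -3.7, -5.1]
width: 48.4
```

Emit:
apply_moves(
  targets=[
    [0, 0, 0, 0, 0, 0],
    [0, 0, 0, 0, 0, 0],
    [0, 0, 0, 0, 0, 0],
    [0, 0, 0, 0, 0, 0],
    [0, 0, 0, 0, 0, 0],
    [0, 0, 0, 0, 0, 0],
  ],
  jaw=1,
)

```text
clock: 13.38
eef_pos: [645.6, 39.0, 25.7]
tool_rot: [-1.571, 0.0, -1.571]
force: [-0.2, 0.4, -1.1]
width: 85.2
```

Emit:
apply_moves(
  targets=[
    [0, -0.4, 0, 0, 0, 0],
    [0, -0.7, 0, 0, 0, 0],
    [0, -0.8, 0, 0, 0, 0],
    [0, -0.8, 0, 0, 0, 0],
    [0, -0.7, 0, 0, 0, 0],
    [0, -0.4, 0, 0, 0, 0],
    [0, 0, 0, 0, 0, 0],
    [0, 0, 0, 0, 0, 0],
  ],
)

```text
clock: 14.38
eef_pos: [644.9, 38.7, 176.7]
tool_rot: [-1.573, -0.0, -1.571]
force: [-0.5, -0.0, -0.7]
width: 85.4
```

```bash
python3 - <<'E'
from h import *
s=read_state();print(s["eef_pos"],s["tool_rot"])
im,c=snap("wrist","pics/w3.png")
print(disc(im,c,(645,37),27),brass(im,c,(645,37),44,25),proj(c,[[645,37,86],[645,37,44]]))
for z in (18,21,24,27,30,33): print(z,disc(im,c,(645,37),z)[0][2])
E
```

```text
[644.858  38.724 176.709] [-1.573 -0.    -1.571]
(array([645.269,  37.618,  84.788]), 485) (array([645.25 ,  39.716,  25.699]), 2345) [[258.164 195.251]
 [258.114 181.158]]
18 87.38671064826976
21 86.52033494866353
24 85.6539592117422
27 84.7875834369736
30 83.92120762426306
33 83.05483177300354
```

View pics/w3.png

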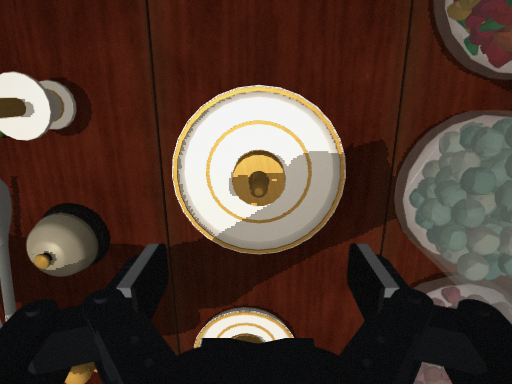

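Emit:
apply_moves(
  targets=[
    [-0.3, -0.5, -0.3, 0, 0, 0],
    [-0.6, -0.5, -0.6, 0, 0, 0],
    [-0.7, -0.5, -0.7, 0, 0, 0],
    [-0.7, -0.4, -0.7, 0, 0, 0],
    [-0.7, 0, -0.7, 0, 0, 0],
    [-0.7, 0, -0.7, 0, 0, 0],
    [-0.7, 0, -0.7, 0, 0, 0],
    [-0.5, 0, -0.5, 0, 0, 0],
    [-0.35, 0, -0.27, 0, 0, 0],
    [0, 0, 0, 0, 0, 0],
    [0, 0, 0, 0, 0, 0],
  ],
)

```text
clock: 15.8
eef_pos: [439.7, 248.2, 253.7]
tool_rot: [-1.57, -0.001, -1.573]
force: [0.7, 0.2, -0.3]
width: 85.5
```

```bash
python3 - <<'E'
from h import *
s=read_state();print(s["eef_pos"],s["tool_rot"])
im,c=snap("wrist","pics/w4.png")
print(disc(im,c,(438,249),70,70),disc(im,c,(438,249),70,60),brass(im,c,(438,249),70,29),proj(c,[[438,249,128],[438,249,70]]))
E
```

```text
[439.672 248.231 253.713] [-1.57  -0.001 -1.573]
(array([437.769, 249.99 ,  28.907]), 148) (array([437.698, 250.01 ,  29.018]), 150) (array([437.938, 250.146,  29.351]), 2261) [[255.798 180.509]
 [256.011 166.264]]
```

View pics/w4.png

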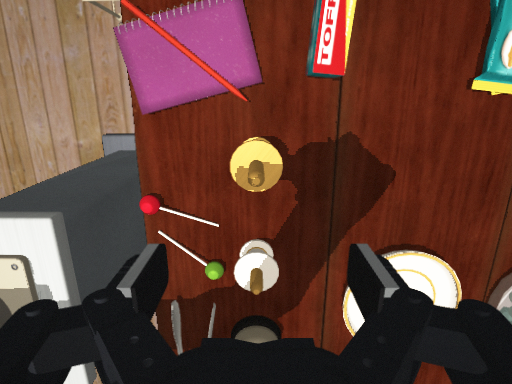

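Emit:
apply_moves(
  targets=[
    [-0.042, 0.5, -0.047, 0, 0, 0],
    [0, 0.8, 0, 0, 0, 0],
    [0, 0.8, 0, 0, 0, 0],
    [0, 0.8, 0, 0, 0, 0],
    [0, 0.7, 0, 0, 0, 0],
    [0, 0.4, 0, 0, 0, 0],
    [0, 0.29, 0, 0, 0, 0],
    [0, 0, 0, 0, 0, 0],
  ],
)

```text
clock: 16.85
eef_pos: [437.1, 250.5, 81.8]
tool_rot: [-1.571, -0.001, -1.571]
force: [-0.3, -0.3, -0.9]
width: 85.2
```

Emit:
apply_moves(
  targets=[
    [0, 0, 0, 0, 0, 0],
    [0, 0, 0, 0, 0, 0],
    [0, 0, 0, 0, 0, 0],
    [0, 0, 0, 0, 0, 0],
    [0, 0, 0, 0, 0, 0],
    [0, 0, 0, 0, 0, 0],
    [0, 0, 0, 0, 0, 0],
    [0, 0, 0, 0, 0, 0],
    [0, 0, 0, 0, 0, 0],
  ],
  jaw=-1,
)

```text
clock: 17.98
eef_pos: [437.1, 250.9, 82.4]
tool_rot: [-1.57, 0.0, -1.571]
force: [-0.0, 0.1, 5.5]
width: 14.7
```

Emit:
apply_moves(
  targets=[
    [0, -0.2, 0, 0, 0, 0],
    [0, -0.5, 0, 0, 0, 0],
    [0, -0.8, 0, 0, 0, 0],
    [0, -0.8, 0, 0, 0, 0],
    [0, -0.7, 0, 0, 0, 0],
    [0, -0.3, 0, 0, 0, 0],
    [0, 0, 0, 0, 0, 0],
    [0, 0, 0, 0, 0, 0],
  ],
)

```text
clock: 18.98
eef_pos: [436.4, 250.1, 213.0]
tool_rot: [-1.573, -0.001, -1.571]
force: [-0.7, -0.0, -2.2]
width: 14.7
```

```bash
python3 - <<'E'
from h import *
s=read_state();e=s["eef_pos"];print(e,s["tool_rot"])
im,c=snap("wrist","pics/w5.png")
print("tip pred",proj(c,[e+[0,0,46],e+[0,0,38],e+[0,0,-12]]))
E
```

```text
[436.372 250.132 213.006] [-1.573 -0.001 -1.571]
tip pred [[258.228 304.33 ]
 [258.204 291.408]
 [258.101 236.522]]
```

View pics/w5.png

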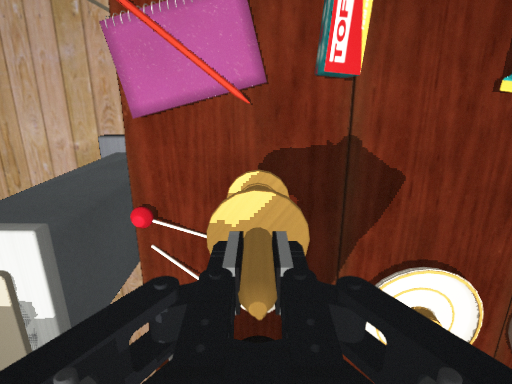

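Emit:
apply_moves(
  targets=[
    [0.3, 0, 0.3, 0, 0, 0],
    [0.6, 0, 0.6, 0, 0, 0],
    [0.7, 0, 0.7, 0, 0, 0],
    [0.7, 0, 0.7, 0, 0, 0],
    [0.7, 0, 0.7, 0, 0, 0],
    [0.7, 0, 0.7, 0, 0, 0],
    [0.7, 0, 0.7, 0, 0, 0],
    [0.5, 0, 0.5, 0, 0, 0],
    [0.3, 0, 0.25, 0, 0, 0],
    [0.11, 0, 0.07, 0, 0, 0],
    [0, 0, 0, 0, 0, 0],
    [0, 0, 0, 0, 0, 0],
  ],
)

```text
clock: 20.52
eef_pos: [645.0, 39.7, 214.3]
tool_rot: [-1.571, 0.001, -1.569]
force: [-0.2, -0.2, -2.4]
width: 14.7
```

```bash
python3 - <<'E'
from h import *
s=read_state();e=s["eef_pos"];print(e,s["tool_rot"],s["force"])
im,c=snap("wrist","pics/w6.png")
print(disc(im,c,(645.3,38),27,110))
E
```

```text
[645.043  39.715 214.301] [-1.571  0.001 -1.569] [-0.159 -0.24  -2.423]
(array([636.581,  57.011,  67.148]), 751)
```

Emit:
apply_moves(
  targets=[
    [0.05, 0.3, 0.01, 0, 0, 0],
    [0, 0.5, 0, 0, 0, 0],
    [0, 0.4, 0, 0, 0, 0],
    [0, 0.25, 0, 0, 0, 0],
    [0, 0.2, 0, 0, 0, 0],
    [0, 0.15, 0, 0, 0, 0],
    [0, 0, 0, 0, 0, 0],
  ],
)

```text
clock: 21.45
eef_pos: [645.9, 36.5, 141.8]
tool_rot: [-1.571, 0.0, -1.571]
force: [0.2, -0.5, -2.4]
width: 14.6
```

Emit:
apply_moves(
  targets=[
    [0, 0.15, 0, 0, 0, 0],
    [0, 0.12, 0, 0, 0, 0],
    [0, 0.1, 0, 0, 0, 0],
    [0, 0, 0, 0, 0, 0],
    [0, 0, 0, 0, 0, 0],
  ],
)

```text
clock: 22.08
eef_pos: [645.9, 36.4, 127.2]
tool_rot: [-1.571, 0.0, -1.571]
force: [-1.3, 0.7, -3.2]
width: 14.5
```

Emit:
apply_moves(
  targets=[
    [0, 0.04, 0, 0, 0, 0],
    [0, 0, 0, 0, 0, 0],
    [0, 0, 0, 0, 0, 0],
  ],
)

```text
clock: 22.45
eef_pos: [646.3, 36.5, 126.2]
tool_rot: [-1.57, 0.0, -1.571]
force: [-1.5, 1.5, 1.2]
width: 14.6
```

Emit:
apply_moves(
  targets=[
    [0, 0, 0, 0, 0, 0],
    [0, 0, 0, 0, 0, 0],
    [0, 0, 0, 0, 0, 0],
    [0, 0, 0, 0, 0, 0],
    [0, 0, 0, 0, 0, 0],
    [0, 0, 0, 0, 0, 0],
  ],
  jaw=1,
)

```text
clock: 23.2
eef_pos: [646.2, 36.3, 125.7]
tool_rot: [-1.571, -0.0, -1.571]
force: [-0.2, -0.1, -0.8]
width: 85.4
```

Emit:
apply_moves(
  targets=[
    [0, -0.4, 0, 0, 0, 0],
    [0, -0.8, 0, 0, 0, 0],
    [0, -0.9, 0, 0, 0, 0],
    [0, -0.9, 0, 0, 0, 0],
    [0, -0.6, 0, 0, 0, 0],
    [0, -0.2, 0, 0, 0, 0],
    [0, 0, 0, 0, 0, 0],
    [0, 0, 0, 0, 0, 0],
  ],
)

```text
clock: 24.2
eef_pos: [645.5, 36.1, 276.6]
tool_rot: [-1.573, -0.0, -1.571]
force: [-0.1, 0.4, -0.1]
width: 85.4
```

```bash
python3 - <<'E'
from h import *
s=read_state();e=s["eef_pos"];print(e,s["tool_rot"],s["force"])
im,c=snap("wrist","pics/w7.png")
for z in (108,114,120): print(z,brass(im,c,(645.3,37.6),z,29))
print(proj(c,[[645.3,37.6,114],[645.3,37.6,172]]))
cv2.imwrite("pics/w7c.png",cv2.resize(im[60:330,130:390],None,fx=2,fy=2))
E
```

```text
[645.469  36.059 276.579] [-1.573 -0.    -1.571] [-0.093  0.422 -0.096]
108 (array([645.209,  38.877,  33.974]), 2783)
114 (array([644.775,  40.334,  33.494]), 2791)
120 (array([645.364,  42.044,  33.128]), 2798)
[[257.858 170.211]
 [257.85  186.404]]
```

View pics/w7c.png

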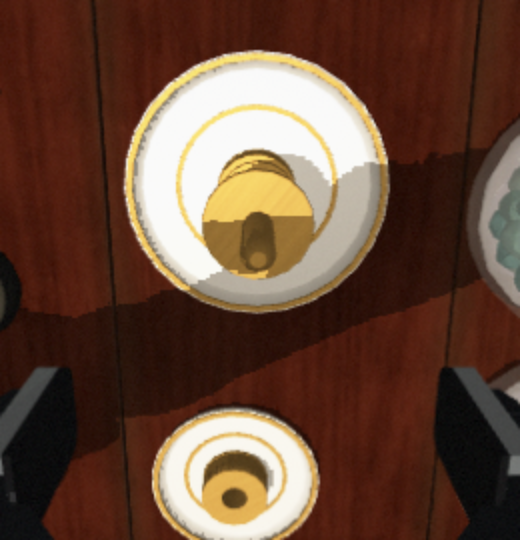

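Emit:
apply_moves(
  targets=[
    [0.4, 0, 0, 0, 0, 0],
    [0.8, 0, 0, 0, 0, 0],
    [0.9, 0, -0.1, 0, 0, 0],
    [0.9, 0, -0.1, 0, 0, 0],
    [0.9, 0.2, -0.1, 0, 0, 0],
    [0.9, 0.6, -0.1, 0, 0, 0],
    [0.6, 0.7, 0, 0, 0, 0],
    [0.4, 0.6, 0, 0, 0, 0],
    [0, 0.3, 0, 0, 0, 0],
    [0, 0, 0, 0, 0, 0],
    [0, 0, 0, 0, 0, 0],
  ],
)

```text
clock: 25.62
eef_pos: [630.9, -194.5, 182.9]
tool_rot: [-1.569, 0.0, -1.57]
force: [0.4, 0.6, 0.5]
width: 85.2
```

```bash
python3 - <<'E'
from h import *
s=read_state();e=s["eef_pos"];print(e,s["tool_rot"])
im,c=snap("wrist","pics/w8.png")
print(disc(im,c,(630,-196),12),disc(im,c,(630,-196),12,110),brass(im,c,(630,-196),30,25))
E
```

```text
[ 630.931 -194.497  182.861] [-1.569  0.    -1.57 ]
(array([ 628.517, -196.012,   64.978]), 349) (array([ 628.654, -196.043,   64.838]), 349) (array([ 628.792, -198.737,   30.81 ]), 1559)
```

Emit:
apply_moves(
  targets=[
    [0.038, 0.5, -0.057, 0, 0, 0],
    [0, 0.8, 0, 0, 0, 0],
    [0, 0.8, 0, 0, 0, 0],
    [0, 0.8, 0, 0, 0, 0],
    [0, 0.7, 0, 0, 0, 0],
    [0, 0.42, 0, 0, 0, 0],
    [0, 0.3, 0, 0, 0, 0],
    [0, 0, 0, 0, 0, 0],
  ],
  jaw=0.6,
)

```text
clock: 26.68
eef_pos: [627.8, -197.0, 8.8]
tool_rot: [-1.571, 0.0, -1.571]
force: [-0.3, 0.0, 0.3]
width: 68.2
```

Emit:
apply_moves(
  targets=[
    [0, 0, 0, 0, 0, 0],
    [0, 0, 0, 0, 0, 0],
    [0, 0, 0, 0, 0, 0],
    [0, 0, 0, 0, 0, 0],
    [0, 0, 0, 0, 0, 0],
    [0, 0, 0, 0, 0, 0],
    [0, 0, 0, 0, 0, 0],
  ],
  jaw=-1,
)

```text
clock: 27.55
eef_pos: [628.2, -197.3, 10.5]
tool_rot: [-1.57, -0.001, -1.571]
force: [-1.8, 0.1, 6.2]
width: 48.7
```

Emit:
apply_moves(
  targets=[
    [0, -0.2, 0, 0, 0, 0],
    [0, -0.6, 0, 0, 0, 0],
    [0, -0.9, 0, 0, 0, 0],
    [0, -0.9, 0, 0, 0, 0],
    [0, -0.9, 0, 0, 0, 0],
    [0, -0.9, 0, 0, 0, 0],
    [0, -0.7, 0, 0, 0, 0],
    [0, -0.3, 0, 0, 0, 0],
    [0, 0, 0, 0, 0, 0],
  ],
)

```text
clock: 28.68
eef_pos: [627.9, -197.3, 225.3]
tool_rot: [-1.57, -0.0, -1.571]
force: [-0.3, 0.2, -2.9]
width: 48.5
```

```bash
python3 - <<'E'
from h import *
s=read_state();e=s["eef_pos"];print(e,s["tool_rot"],s["force"])
im,c=snap("wrist","pics/w9.png")
print(proj(c,[e+[0,0,20]]))
E
```

```text
[ 627.924 -197.308  225.334] [-1.57  -0.    -1.571] [-0.276  0.164 -2.906]
[[258.292 267.382]]
```

View pics/w9.png

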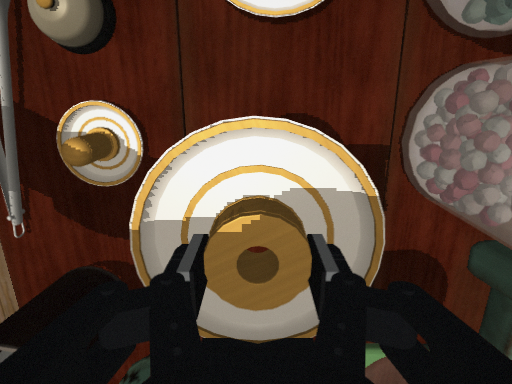

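Emit:
apply_moves(
  targets=[
    [-0.3, 0, 0.06, 0, 0, 0],
    [-0.6, 0, 0.1, 0, 0, 0],
    [-0.8, 0, 0.1, 0, 0, 0],
    [-0.8, 0, 0.1, 0, 0, 0],
    [-0.8, 0, 0.1, 0, 0, 0],
    [-0.8, 0, 0, 0, 0, 0],
    [-0.8, 0, 0, 0, 0, 0],
    [-0.5, 0, 0, 0, 0, 0],
    [-0.3, 0, 0, 0, 0, 0],
    [-0.11, 0, 0, 0, 0, 0],
    [0, 0, 0, 0, 0, 0],
    [0, 0, 0, 0, 0, 0],
  ],
)

```text
clock: 30.22
eef_pos: [646.4, 33.6, 224.8]
tool_rot: [-1.571, -0.001, -1.573]
force: [-0.8, 0.2, -1.4]
width: 48.7
```

```bash
python3 - <<'E'
from h import *
s=read_state();e=s["eef_pos"];print(e,s["tool_rot"],s["force"])
im,c=snap("wrist","pics/w10.png")
print(proj(c,[e+[0,0,20],[646.3,36.7,172]]))
cv2.imwrite("pics/w10c.png",cv2.resize(im[180:340,150:370],None,fx=3,fy=3))
E
```

```text
[646.374  33.641 224.818] [-1.571 -0.001 -1.573] [-0.758  0.204 -1.384]
[[258.242 267.419]
 [257.789 205.946]]
```

Emit:
apply_moves(
  targets=[
    [-0.04, 0.3, 0, 0, 0, 0],
    [0, 0.4, 0, 0, 0, 0],
    [0, 0.25, 0, 0, 0, 0],
    [0, 0.15, 0, 0, 0, 0],
    [0, 0.15, 0, 0, 0, 0],
    [0, 0.1, 0, 0, 0, 0],
    [0, 0, 0, 0, 0, 0],
  ],
)

```text
clock: 31.15
eef_pos: [646.2, 36.7, 170.7]
tool_rot: [-1.571, -0.0, -1.571]
force: [-0.2, 0.4, -2.0]
width: 48.6
```

Emit:
apply_moves(
  targets=[
    [0.02, 0.2, 0, 0, 0, 0],
    [0, 0.2, 0, 0, 0, 0],
    [0, 0.2, 0, 0, 0, 0],
    [0, 0.2, 0, 0, 0, 0],
    [0, 0.15, 0, 0, 0, 0],
    [0, 0.1, 0, 0, 0, 0],
    [0, 0, 0, 0, 0, 0],
  ],
)

```text
clock: 32.02
eef_pos: [646.1, 35.9, 128.6]
tool_rot: [-1.571, -0.0, -1.571]
force: [0.7, -0.7, -3.1]
width: 48.8
```

Emit:
apply_moves(
  targets=[
    [0, 0.06, 0, 0, 0, 0],
    [0, 0.05, 0, 0, 0, 0],
    [0, 0, 0, 0, 0, 0],
    [0, 0, 0, 0, 0, 0],
  ],
)

```text
clock: 32.52
eef_pos: [646.3, 36.0, 124.6]
tool_rot: [-1.571, 0.0, -1.571]
force: [0.3, -1.3, -2.4]
width: 48.6
```

Emit:
apply_moves(
  targets=[
    [0, 0, 0, 0, 0, 0],
    [0, 0, 0, 0, 0, 0],
    [0, 0, 0, 0, 0, 0],
    [0, 0, 0, 0, 0, 0],
    [0, 0, 0, 0, 0, 0],
  ],
  jaw=0.6,
)

```text
clock: 33.15
eef_pos: [646.3, 36.0, 124.6]
tool_rot: [-1.571, 0.0, -1.571]
force: [-0.5, -0.5, -0.9]
width: 68.5
```

Emit:
apply_moves(
  targets=[
    [0, -0.4, 0, 0, 0, 0],
    [0, -0.8, 0, 0, 0, 0],
    [0, -0.9, 0, 0, 0, 0],
    [0, -0.9, 0, 0, 0, 0],
    [0, -0.6, 0, 0, 0, 0],
    [0, -0.2, 0, 0, 0, 0],
    [0, 0, 0, 0, 0, 0],
    [0, 0, 0, 0, 0, 0],
  ],
  jaw=1,
)

```text
clock: 34.15
eef_pos: [645.6, 35.8, 275.4]
tool_rot: [-1.573, -0.0, -1.571]
force: [0.7, -0.9, -0.2]
width: 85.4
```

```bash
python3 - <<'E'
from h import *
s=read_state();e=s["eef_pos"];print(e,s["tool_rot"],s["force"])
im,c=snap("wrist","pics/w11.png")
for t in (110,170):
  for z in (120,126,132): print(t,z,disc(im,c,(646,37),z,t))
print(proj(c,[[646,37,114+30],[646,37,172]]))
cv2.imwrite("pics/w11c.png",cv2.resize(im[60:330,130:390],None,fx=2,fy=2))
E
```

```text
[645.565  35.778 275.366] [-1.573 -0.    -1.571] [ 0.675 -0.914 -0.246]
110 120 (array([645.573,  44.326,  71.932]), 413)
110 126 (array([645.571,  45.663,  70.484]), 413)
110 132 (array([645.57 ,  46.999,  69.036]), 413)
170 120 (array([642.264,  48.347,  67.929]), 466)
170 126 (array([642.326,  49.602,  66.563]), 466)
170 132 (array([642.389,  50.857,  65.196]), 466)
[[258.488 178.434]
 [258.549 187.137]]
```

View pics/w11c.png

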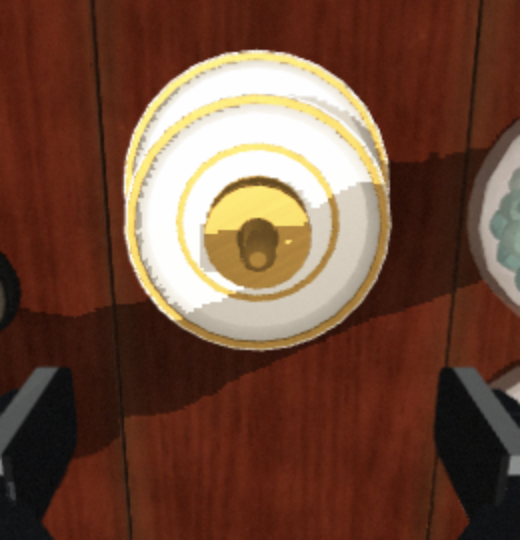

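Emit:
apply_moves(
  targets=[
    [-0.1, 0, -0.3, 0, 0, 0],
    [-0.2, 0, -0.6, 0, 0, 0],
    [-0.3, 0, -0.8, 0, 0, 0],
    [-0.3, 0, -0.9, 0, 0, 0],
    [-0.3, 0.2, -0.9, 0, 0, 0],
    [-0.3, 0.4, -0.8, 0, 0, 0],
    [-0.2, 0.5, -0.6, 0, 0, 0],
    [-0.08, 0.28, -0.3, 0, 0, 0],
    [0, 0, 0, 0, 0, 0],
    [0, 0, 0, 0, 0, 0],
  ],
)

```text
clock: 35.45
eef_pos: [438.9, 107.3, 221.7]
tool_rot: [-1.57, 0.0, -1.571]
force: [0.6, 0.4, -0.4]
width: 85.3
```

```bash
python3 - <<'E'
from h import *
s=read_state();e=s["eef_pos"];print(e,s["tool_rot"])
im,c=snap("wrist","pics/w12.png")
for t in (100,170,200): print(disc(im,c,(438,107),50,t))
print(proj(c,[[438,107,50],[438,107,90]]))
cv2.imwrite("pics/w12c.png",cv2.resize(im[80:280,130:390],None,fx=2,fy=2))
E
```

```text
[438.906 107.308 221.74 ] [-1.57   0.    -1.571]
(array([437.39 , 105.839,  28.589]), 152)
(array([437.516, 105.541,  28.085]), 150)
(array([438.739, 108.116,  25.446]), 223)
[[256.656 169.997]
 [256.625 180.071]]
```

View pics/w12c.png

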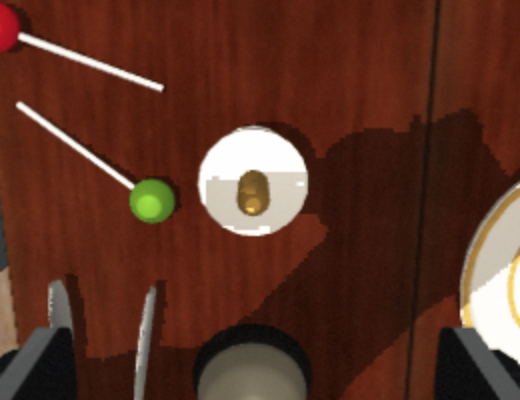

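Emit:
apply_moves(
  targets=[
    [0.03, 0.5, -0.03, 0, 0, 0],
    [0, 0.8, 0, 0, 0, 0],
    [0, 0.8, 0, 0, 0, 0],
    [0, 0.8, 0, 0, 0, 0],
    [0, 0.6, 0, 0, 0, 0],
    [0, 0.4, 0, 0, 0, 0],
    [0, 0.2, 0, 0, 0, 0],
    [0, 0, 0, 0, 0, 0],
  ],
)

```text
clock: 36.5
eef_pos: [437.5, 106.1, 57.2]
tool_rot: [-1.571, -0.0, -1.571]
force: [0.5, -0.1, -0.1]
width: 85.4
```

Emit:
apply_moves(
  targets=[
    [0, 0, 0, 0, 0, 0],
    [0, 0, 0, 0, 0, 0],
    [0, 0, 0, 0, 0, 0],
    [0, 0, 0, 0, 0, 0],
    [0, 0, 0, 0, 0, 0],
    [0, 0, 0, 0, 0, 0],
    [0, 0, 0, 0, 0, 0],
    [0, 0, 0, 0, 0, 0],
    [0, 0, 0, 0, 0, 0],
  ],
  jaw=-1,
)

```text
clock: 37.62
eef_pos: [437.1, 106.1, 57.5]
tool_rot: [-1.571, -0.0, -1.571]
force: [-1.0, 0.1, 5.6]
width: 14.1
```

Emit:
apply_moves(
  targets=[
    [0, -0.2, 0, 0, 0, 0],
    [0, -0.5, 0, 0, 0, 0],
    [0, -0.8, 0, 0, 0, 0],
    [0, -0.9, 0, 0, 0, 0],
    [0, -0.9, 0, 0, 0, 0],
    [0, -0.9, 0, 0, 0, 0],
    [0, -0.7, 0, 0, 0, 0],
    [0, -0.3, 0, 0, 0, 0],
    [0, 0, 0, 0, 0, 0],
    [0, 0, 0, 0, 0, 0],
  ],
)

```text
clock: 38.88
eef_pos: [436.3, 105.6, 264.2]
tool_rot: [-1.573, -0.001, -1.571]
force: [-0.5, 0.2, -1.8]
width: 14.6
```

```bash
python3 - <<'E'
from h import *
s=read_state();e=s["eef_pos"];print(e,s["tool_rot"],s["force"])
im,c=snap("wrist","pics/w13.png")
print(proj(c,[e+[0,0,32],e+[0,0,-8]]))
E
```

```text
[436.293 105.635 264.239] [-1.573 -0.001 -1.571] [-0.532  0.231 -1.759]
[[258.159 282.708]
 [258.109 239.821]]
```

View pics/w13.png

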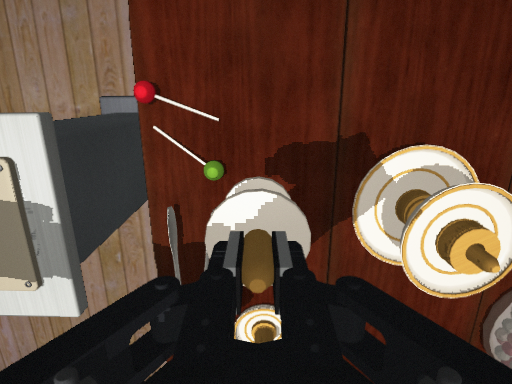

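Emit:
apply_moves(
  targets=[
    [0.1, 0, 0.3, 0, 0, 0],
    [0.2, 0, 0.6, 0, 0, 0],
    [0.25, 0, 0.7, 0, 0, 0],
    [0.25, 0, 0.7, 0, 0, 0],
    [0.25, 0, 0.7, 0, 0, 0],
    [0.25, 0, 0.7, 0, 0, 0],
    [0.2, 0, 0.7, 0, 0, 0],
    [0.15, 0, 0.5, 0, 0, 0],
    [0.07, 0, 0.25, 0, 0, 0],
    [0, 0, 0.1, 0, 0, 0],
    [0, 0, 0, 0, 0, 0],
    [0, 0, 0, 0, 0, 0],
  ],
)

```text
clock: 40.42
eef_pos: [646.5, 37.6, 265.5]
tool_rot: [-1.571, -0.0, -1.57]
force: [1.4, 0.0, -0.6]
width: 14.3
```

Emit:
apply_moves(
  targets=[
    [0.015, 0.3, 0, 0, 0, 0],
    [0, 0.3, 0, 0, 0, 0],
    [0, 0.2, 0, 0, 0, 0],
    [0, 0.15, 0, 0, 0, 0],
    [0, 0.15, 0, 0, 0, 0],
    [0, 0.1, 0, 0, 0, 0],
    [0, 0, 0, 0, 0, 0],
  ],
)

```text
clock: 41.3
eef_pos: [646.9, 36.5, 217.1]
tool_rot: [-1.571, -0.0, -1.571]
force: [0.9, -0.5, -2.6]
width: 13.8
```

Emit:
apply_moves(
  targets=[
    [0, 0.15, 0, 0, 0, 0],
    [0, 0.12, 0, 0, 0, 0],
    [0, 0.1, 0, 0, 0, 0],
    [0, 0, 0, 0, 0, 0],
    [0, 0, 0, 0, 0, 0],
  ],
)

```text
clock: 41.92
eef_pos: [647.2, 36.7, 202.6]
tool_rot: [-1.571, 0.0, -1.571]
force: [-0.0, 0.0, -1.0]
width: 14.2
```

Emit:
apply_moves(
  targets=[
    [0, 0.04, 0, 0, 0, 0],
    [0, 0, 0, 0, 0, 0],
    [0, 0, 0, 0, 0, 0],
  ],
)

```text
clock: 42.3
eef_pos: [647.1, 36.6, 201.0]
tool_rot: [-1.571, 0.0, -1.571]
force: [-0.6, 0.2, -0.5]
width: 14.7
```

Emit:
apply_moves(
  targets=[
    [0, 0, 0, 0, 0, 0],
    [0, 0, 0, 0, 0, 0],
    [0, 0, 0, 0, 0, 0],
    [0, 0, 0, 0, 0, 0],
    [0, 0, 0, 0, 0, 0],
    [0, 0, 0, 0, 0, 0],
  ],
  jaw=1,
)

```text
clock: 43.05
eef_pos: [647.1, 36.6, 200.9]
tool_rot: [-1.571, 0.0, -1.571]
force: [0.7, 0.3, -0.0]
width: 85.3
```

Emit:
apply_moves(
  targets=[
    [0, -0.4, 0, 0, 0, 0],
    [0, -0.8, 0, 0, 0, 0],
    [0, -0.9, 0, 0, 0, 0],
    [0, -0.9, 0, 0, 0, 0],
    [0, -0.6, 0, 0, 0, 0],
    [0, -0.2, 0, 0, 0, 0],
    [0, 0, 0, 0, 0, 0],
    [0, 0, 0, 0, 0, 0],
  ],
)

```text
clock: 44.05
eef_pos: [646.5, 36.3, 351.7]
tool_rot: [-1.573, -0.0, -1.571]
force: [0.1, 0.1, 0.5]
width: 85.2
```

```bash
python3 - <<'E'
from h import *
s=read_state();e=s["eef_pos"];print(e,s["tool_rot"],s["force"])
im,c=snap("wrist","pics/w14.png")
print(proj(c,[[646.4,36.9,194],[646.4,36.9,234],[646.4+29,36.9,194],[646.4-29,36.9,194],[646.4,36.9+29,194],[646.4,36.9-29,194]]))
cv2.imwrite("pics/w14c.png",cv2.resize(im[60:330,130:390],None,fx=2,fy=2))
E
```

```text
[646.487  36.324 351.748] [-1.573 -0.    -1.571] [0.057 0.106 0.471]
[[257.938 172.282]
 [257.943 183.213]
 [286.824 172.266]
 [229.062 172.306]
 [257.92  143.427]
 [257.954 199.617]]
```

View pics/w14c.png

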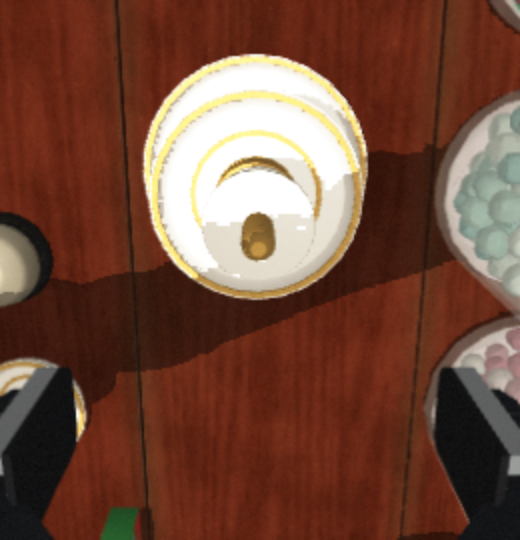

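Emit:
apply_moves(
  targets=[
    [0.3, 0, -0.3, 0, 0, 0],
    [0.6, 0, -0.6, 0, 0, 0],
    [0.8, 0, -0.75, 0, 0, 0],
    [0.8, 0.2, -0.75, 0, 0, 0],
    [0.8, 0.5, -0.75, 0, 0, 0],
    [0.8, 0.7, -0.75, 0, 0, 0],
    [0.6, 0.7, -0.6, 0, 0, 0],
    [0.4, 0.6, -0.4, 0, 0, 0],
    [0.2, 0.35, -0.15, 0, 0, 0],
    [0, 0, 0, 0, 0, 0],
    [0, 0, 0, 0, 0, 0],
  ],
)

```text
clock: 45.48
eef_pos: [446.5, -174.5, 231.6]
tool_rot: [-1.569, 0.0, -1.57]
force: [-0.2, -0.6, 0.3]
width: 85.1
```

```bash
python3 - <<'E'
from h import *
s=read_state();e=s["eef_pos"];print(e,s["tool_rot"])
im,c=snap("wrist","pics/w15.png")
for t in (80,110): print(disc(im,c,(444.6,-176),14,t))
print(proj(c,[[444.6,-176,14]]))
E
```

```text
[ 446.514 -174.461  231.613] [-1.569  0.    -1.57 ]
(array([ 444.92 , -176.641,   50.041]), 237)
(array([ 444.882, -176.607,   49.929]), 237)
[[255.61  162.037]]
```

Emit:
apply_moves(
  targets=[
    [0.053, 0.5, -0.04, 0, 0, 0],
    [0, 0.9, 0, 0, 0, 0],
    [0, 0.9, 0, 0, 0, 0],
    [0, 0.9, 0, 0, 0, 0],
    [0, 0.8, 0, 0, 0, 0],
    [0, 0.6, 0, 0, 0, 0],
    [0, 0.4, 0, 0, 0, 0],
    [0, 0.2, 0, 0, 0, 0],
    [0, 0, 0, 0, 0, 0],
  ],
)

```text
clock: 46.65
eef_pos: [444.1, -177.1, 23.0]
tool_rot: [-1.57, -0.0, -1.57]
force: [-0.1, 0.7, -0.2]
width: 85.3
```

Emit:
apply_moves(
  targets=[
    [0, 0, 0, 0, 0, 0],
    [0, 0, 0, 0, 0, 0],
    [0, 0, 0, 0, 0, 0],
    [0, 0, 0, 0, 0, 0],
    [0, 0, 0, 0, 0, 0],
    [0, 0, 0, 0, 0, 0],
    [0, 0, 0, 0, 0, 0],
    [0, 0, 0, 0, 0, 0],
    [0, 0, 0, 0, 0, 0],
  ],
  jaw=-1,
)

```text
clock: 47.78
eef_pos: [443.9, -177.6, 23.6]
tool_rot: [-1.569, -0.0, -1.571]
force: [0.0, 0.3, 5.7]
width: 29.2
```

Emit:
apply_moves(
  targets=[
    [0, -0.2, 0, 0, 0, 0],
    [0, -0.5, 0, 0, 0, 0],
    [0, -0.9, 0, 0, 0, 0],
    [0, -0.9, 0, 0, 0, 0],
    [0, -0.9, 0, 0, 0, 0],
    [0, -0.9, 0, 0, 0, 0],
    [0, -0.9, 0, 0, 0, 0],
    [0, -0.7, 0, 0, 0, 0],
    [0, -0.5, 0, 0, 0, 0],
    [0, -0.3, 0, 0, 0, 0],
    [0, 0, 0, 0, 0, 0],
    [0, 0, 0, 0, 0, 0],
  ],
)

```text
clock: 49.28
eef_pos: [442.6, -177.4, 290.1]
tool_rot: [-1.572, 0.001, -1.571]
force: [-0.4, 0.1, -2.4]
width: 29.5
```

```bash
python3 - <<'E'
from h import *
s=read_state();e=s["eef_pos"];print(e,s["tool_rot"],s["force"])
im,c=snap("wrist","pics/w16.png")
print(proj(c,[e+[0,0,46],e+[0,0,-10]]))
E
```

```text
[ 442.645 -177.37   290.101] [-1.572  0.001 -1.571] [-0.387  0.095 -2.39 ]
[[258.246 304.148]
 [258.098 238.163]]
```

View pics/w16.png

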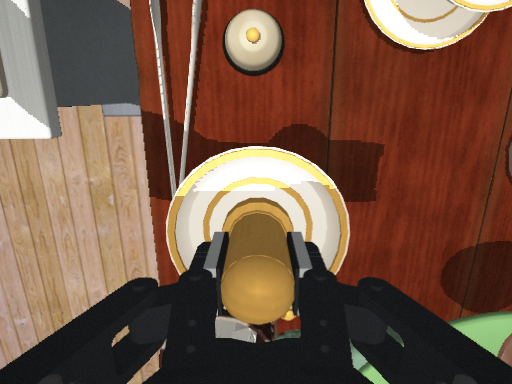

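Emit:
apply_moves(
  targets=[
    [-0.3, 0, 0.3, 0, 0, 0],
    [-0.6, 0, 0.6, 0, 0, 0],
    [-0.7, 0, 0.7, 0, 0, 0],
    [-0.7, 0, 0.7, 0, 0, 0],
    [-0.7, 0, 0.7, 0, 0, 0],
    [-0.7, 0, 0.7, 0, 0, 0],
    [-0.7, 0, 0.7, 0, 0, 0],
    [-0.5, 0, 0.4, 0, 0, 0],
    [-0.3, 0, 0.2, 0, 0, 0],
    [-0.13, 0, 0.1, 0, 0, 0],
    [0, 0, 0, 0, 0, 0],
    [0, 0, 0, 0, 0, 0],
  ],
)

```text
clock: 50.82
eef_pos: [647.1, 34.4, 291.0]
tool_rot: [-1.571, -0.001, -1.573]
force: [-0.2, -0.4, -2.0]
width: 29.2
```

Emit:
apply_moves(
  targets=[
    [0, 0.3, 0, 0, 0, 0],
    [0, 0.25, 0, 0, 0, 0],
    [0, 0.2, 0, 0, 0, 0],
    [0, 0.15, 0, 0, 0, 0],
    [0, 0.1, 0, 0, 0, 0],
    [0, 0.08, 0, 0, 0, 0],
    [0, 0, 0, 0, 0, 0],
  ],
)

```text
clock: 51.7
eef_pos: [647.4, 35.7, 247.6]
tool_rot: [-1.571, 0.0, -1.571]
force: [0.8, -0.8, -2.0]
width: 29.4
```

Tip is in by about 10 mm with no side force; lowering the remaining 30 mm.

Emit:
apply_moves(
  targets=[
    [0, 0.15, 0, 0, 0, 0],
    [0, 0.15, 0, 0, 0, 0],
    [0, 0.15, 0, 0, 0, 0],
    [0, 0.12, 0, 0, 0, 0],
    [0, 0.1, 0, 0, 0, 0],
    [0, 0, 0, 0, 0, 0],
    [0, 0, 0, 0, 0, 0],
  ],
)

```text
clock: 52.58
eef_pos: [647.6, 35.7, 221.1]
tool_rot: [-1.57, 0.0, -1.571]
force: [0.4, -0.2, -1.5]
width: 29.2
```

Emit:
apply_moves(
  targets=[
    [0, 0.05, 0, 0, 0, 0],
    [0, 0.04, 0, 0, 0, 0],
    [0, 0, 0, 0, 0, 0],
    [0, 0, 0, 0, 0, 0],
  ],
)

```text
clock: 53.08
eef_pos: [647.5, 35.7, 217.3]
tool_rot: [-1.571, 0.0, -1.571]
force: [0.2, -1.3, -2.2]
width: 29.2
```

Emit:
apply_moves(
  targets=[
    [0, 0.02, 0, 0, 0, 0],
    [0, 0, 0, 0, 0, 0],
  ],
)

```text
clock: 53.32
eef_pos: [647.7, 35.8, 216.8]
tool_rot: [-1.57, 0.0, -1.571]
force: [0.8, -0.4, -0.2]
width: 28.7
```

Emit:
apply_moves(
  targets=[
    [0, 0, 0, 0, 0, 0],
    [0, 0, 0, 0, 0, 0],
    [0, 0, 0, 0, 0, 0],
    [0, 0, 0, 0, 0, 0],
    [0, 0, 0, 0, 0, 0],
    [0, 0, 0, 0, 0, 0],
  ],
  jaw=1,
)

```text
clock: 54.08
eef_pos: [647.5, 35.7, 216.5]
tool_rot: [-1.571, 0.0, -1.571]
force: [-0.1, 0.4, 0.8]
width: 85.5
```

Emit:
apply_moves(
  targets=[
    [0, -0.4, 0, 0, 0, 0],
    [0, -0.8, 0, 0, 0, 0],
    [0, -0.9, 0, 0, 0, 0],
    [0, -0.9, 0, 0, 0, 0],
    [0, -0.6, 0, 0, 0, 0],
    [0, -0.2, 0, 0, 0, 0],
    [0, 0, 0, 0, 0, 0],
    [0, 0, 0, 0, 0, 0],
  ],
)

```text
clock: 55.08
eef_pos: [646.9, 35.4, 367.3]
tool_rot: [-1.573, -0.0, -1.571]
force: [1.0, 0.6, 0.1]
width: 85.2
```

```bash
python3 - <<'E'
from h import *
s=read_state();e=s["eef_pos"];print(e,s["force"])
im,c=snap("wrist","pics/w17.png"); i2,c2=snap("side","pics/side1.png")
print(proj(c,[[647,36.6,264],[647,36.6,208]]))
a=[[645.3,37.6,z] for z in (27,44,126,144,208,264)]; print(proj(c2,a))
o=np.hstack([cv2.resize(im[60:330,130:390],(400,415)),cv2.resize(i2[60:260,180:370],(394,415))])
cv2.imwrite("pics/fin.png",o)
E
```

```text
[646.904  35.41  367.348] [1.015 0.625 0.146]
[[258.151 187.226]
 [258.107 171.298]]
[[248.663 164.173]
 [248.517 159.801]
 [247.759 136.974]
 [247.578 131.541]
 [246.891 110.819]
 [246.224  90.668]]
```

View pics/fin.png

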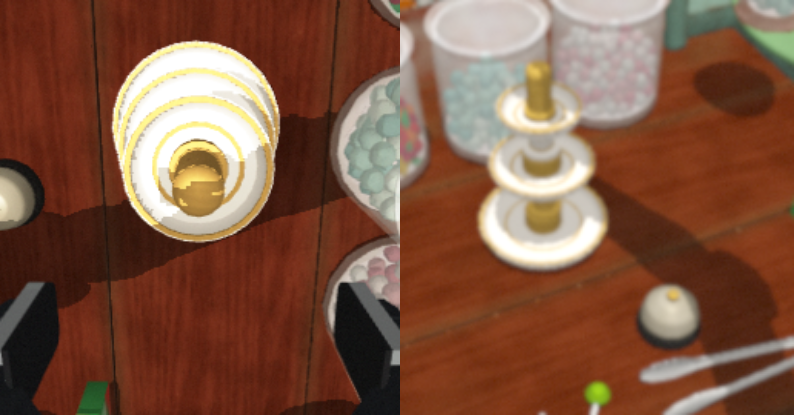

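```bash
python3 -c "
from cell import *
print(finish_job(),read_state()['clock'])"
```

```text
the job is handed in; nothing more can be done
the job is handed in; nothing more can be done
```

The stand is assembled on its marble foot and handed in: large tray, tall column, middle tray, short column, then top dish. It took about 55 s of the 120 s.

- **Seating:** Each part went down to within about 1 mm of its expected seat height. The only notable side force was about 6 N on the large tray. I shifted it about 2 mm, and its rim then measured at seated height.
- **Final pictures:** The last wrist and side views show the stack upright and complete. The dish rim appears within 1 px of where it should be (side view row 110.6, predicted 110.8). The gripper is open and about 80 mm above the dish handle.
- **Disagreements:** The side and top cameras differed by up to 8 mm in x on the loose parts, so I used close wrist-camera measurements instead. Those put the upper parts about 1–2 mm further out in x than the foot, within the 6 mm allowed.
- **Bystanders:** The bell is visible and undisturbed in the last side view. I did not check the two cartons at the end, but the arm never came near them.

`finish_job` gave no verdict.

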